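# Unclip the slide cassette from its dock

## Robot

A 6-joint arm with a two-finger parallel gripper is mounted at the origin on a cart in front of the work surface, level with it; the furniture and walls round the work are solid. World frame = base frame: x ahead of the robot, y to its left, z up, the work surface at z = 0. Lengths are in m, angles in degrees, forces in N, time in s.
With the tool pointing down it reaches from about 0.4 to 0.825 m from the base axis. Payload 7 kg.
Tool frame: the origin (TCP) lies on the centre line of the jaws, within the pads' length; the fingertips stand 11 mm ahead of it and the grasp point (between the pads) lies 8 mm behind it; z points along the fingers, y is the line along which they close (so a half turn about z gives the same grasp; the last joint's range is limited). The gripper opens to 88 mm and grips with 3 to 60 N. Pads are 19 mm wide; open, the fingers measure 130 mm over their backs; the gripper's body (78 mm by 193 mm) begins 47 mm behind the grasp point.
Start: joints at [88.814, 20.546, 0.682, 0, -70.136, -16.507], TCP at [0.205, 0.643, 0.238] pointing down, gripper open.
Joint ranges: [-176.03, 176.03], [-82.01, 121.73], [-58.28, 71.71], [-173.87, 95.51], [-174.79, -0.11], [-173.66, 173.66]. Speed limits (degrees/s): [136.94, 136.94, 172.46, 180, 180, 180].

## Interface

Orientations are given as [roll, pitch, yaw] about the fixed x, y, z axes, in that order (R = Rz(yaw) Ry(pitch) Rx(roll)).
In Python, from plant import r, capture, camera_model, job gives the robot as it stands.
- The arm moves only by the tool drive_tool, never from a script. Its argument "increments" is a list that holds one entry, the list of rows, each a list of 5 numbers: the gripper's target within -1 to 1 (fully open at 1, half-way at 0, shut at -1), then the shift along the tool's x, y, z scaled (see below), then the turn about the tool's z scaled (see below). In form: [[[gripper, tx, ty, tz, roll], ...]]. A call has 1 to 5 rows; each row is the pose to reach, as a shift and turn from the pose commanded when the call began, along the tool's axes at that moment, turning the shorter way round; what a row does not reach only later rows make up. The controller multiplies each number of a shift by 120 mm and each number of a turn by 360 degrees. A row lasts 1/8 s, in which the tool goes at most 62.5 mm and 10.7 degrees, less where a joint would pass 70% of its speed; a pose out of reach is approached as far as the arm can. A call with a number of a shift or a turn outside -1 to 1 is refused whole. A call with a gripper value outside its range is refused whole. The fingers move at their own pace and stop on an object; "squeeze" is the grip in N (left out, the last holds). Time passes only in rows, so rows that repeat a pose let the fingers close. It gives the time, the measured TCP pose, the force, the opening and the grip force at its end, in the units of the state.
- r.get_state(): the state, without advancing time (a new reading comes with each control period).
- capture(name): name is "scene" or "top" or "wrist"; returns the picture (400x640x3 uint8, red, green, blue); there is no depth.
- camera_model(name): a dict with "camera_matrix" (3x3 intrinsics, pixels), "rvec" (rotation vector, rad) and "tvec" (3), from world to camera coordinates, as OpenCV has them. Camera axes: x right, y down, z forward; pixel columns grow to the right and rows downward; lengths in m; the calibration is good to about 2 mm. A picture is of the moment at which its call begins: read the wrist's pose just before it. camera_model takes no time and is no camera call; for the wrist camera it gives the pose at the moment of the call.
- job.close_job(): hands the job in; it is judged then, once.
The state is a dict: "time_s": time; "joints": joint angles; "qd": joint speeds; "joint_torque": joint torques, N m; "tcp_pos": TCP position; "eef_rot": TCP orientation; "contact_force": force on the tool from outside, world axes, zero at the start; "moment": the same for the moment, N m; "gripper_width": finger opening in m; "gripper_force": force on a finger pad.
Only numpy, scipy, OpenCV 4.12 (cv2) and the standard library are available. Lean on these libraries where they do the work, as an engineer would, in place of code of your own. Each camera call takes 0.05 s, during which the arm holds its last target. There are 200 camera calls.

## Task

A reagent bottle has been left standing on top of the slide cassette: set it upright in the middle of the narrow raised bottle stand and let go of it. Then pinch the cassette's two opposed side catches together, lift the cassette level out of its dock and finish while still holding it by the catches, about 10 cm above where it sat. Leave the other things on the bench where they are.

Things in the scene. Friction and masses are not known exactly. Their poses are not given: they have to be found in the camera images.
- bottle_mid (a point): Reagent bottle with a ribbed screw cap that stands upright on the cassette's top at the start; point on its axis, half-way up (52.5 mm above its underside). Body 56 mm across and 70 mm high, then neck and cap 37 mm across; 105 mm high in all; 0.15 to 0.3 kg. z is its axis.
- bottle: The same bottle; origin at the centre of its underside.
- stand_top (a point): Centre of the flat round top of the fixed bottle stand: a bare disc 46 mm across without a rim (narrower than the bottle's foot), 60 mm above the bench, on a thin column over a round foot 90 mm across.
- stand: The bottle stand; origin at the centre of its foot, on the bench.
- cassette_grip (a point): Middle of the cassette, half-way between its two catch pads, 56 mm above its underside; z up. One pad is in the middle of each long side (+y and -y): 30 mm long (x), 28 mm high (42 to 70 mm above the underside), outer faces 62 mm apart when free, 44 mm when fully pressed. Below each pad a hook reaches under a lip of the dock and holds the cassette down until both are pressed.
- cassette: Grey slide cassette, 96 mm long (x), 78 mm high, flat 96 x 40 mm deck on top, 52 mm wide foot, slide slots in its two short ends, a pale ribbed catch on each long side; 0.22 to 0.36 kg. Origin at the centre of its underside, x along its length, y across through the catches.
- catch_left (a joint): How far the catch on the cassette's +y side is pressed inwards, m: 0 free, 0.009 at its stop; from 0.005 on its hook clears the lip if the cassette sits central in the dock (0.007 wherever it sits). Sprung outwards with 2 N (free) to 6.5 N (at the stop).
- catch_right (a joint): The same for the catch on the -y side.
- dock: Fixed aluminium docking frame, 112 x 90 mm; the cassette sits in it with x and y the same way (2 mm play sideways, 1.5 mm up). Origin at the centre of its underside, on the bench. Its floor is 10 mm high; two side strikers (44 mm long, outer faces 43 mm from the middle) end in lips whose tops are 35 mm above the bench, below the catch pads.
- petri: Closed petri dish, 58 mm across, 15 mm high, lying beyond the dock; a bystander. Origin at the centre of its underside.
- timer: Lab timer, 62 x 62 x 20 mm, lying beyond the bottle stand; a bystander.
- marker: Six-sided pen, 125 x 12 x 11 mm, lying between dock and stand; a bystander.
- beaker: Tall beaker, 77 mm across, 157 mm high, at the back; a bystander.

How it is judged (in metres and radians):
On the way, in this order (a step that is already met when the one before it is completed fails the run):
1. the bottle stands upright in the middle of the raised stand, let go (horizontal distance between bottle_mid and stand_top below 0.014 m and angle between bottle_mid's own z axis and vertical below 0.12 rad and contact force between bottle and stand above 0.8 N and contact force between the fingers and bottle below 0.1 N), for 0.3 s.
2. the cassette is lifted free of its dock by its two pressed catches (height (world z) of cassette_grip above 0.126 m and angle between cassette_grip's own z axis and vertical below 0.25 rad and value of joint each of catch_left, catch_right above 0.006 m and contact force between the fingers and cassette above 3 N and contact force between cassette and dock below 0.1 N), for 0.2 s.
At the end, for the whole second after the job is handed in: The bottle stands released on the stand, within 14 mm of its middle and 0.12 rad of upright; the cassette is held at rest in the fingers with both catches pressed in by more than 6 mm, at least 60 mm above where it sat, within 0.25 rad of level, touching the dock nowhere (all of step 1 and all of step 2 and linear speed of each of cassette, bottle below 0.04 m/s); the arm keeps its last pose, push and grip.
It fails at once if the bottle is tipped over (angle between bottle_mid's own z axis and vertical above 0.7 rad).
It fails at once if a bystander is shoved more than 30 mm (distance of any of petri, timer, marker, beaker from where it was at the start of the episode above 0.03 m).
It also fails if it takes over 48 s, if anything falls off the work surface, if the arm or the gripper's body presses on something with over 40 N, if the wrist force passes 120 N, or if a joint passes its speed limit or range.

## Working session

There is one attempt and no reset: what is moved stays moved. The work goes in short steps, Python scripts to look and compute and a tool call to move; the robot and the scene stay as the last step left them, time stands still between calls to the robot, and variables do not carry over. Pictures are saved under pics/ and viewed, at most 10 in all, crops included, and the job is handed in when it is done.

Besides the shell and the picture viewer there is one more tool, called after ">>>" by a JSON object that holds its "op" and its "data". drive_tool: Moves the arm, as the interface text tells. Its arguments: {"type":"object","properties":{"increments":{"type":"array"},"squeeze":{"type":"number"}},"required":["increments"]}

```bash
mkdir -p pics
python3 - <<'E'
from plant import r, capture, camera_model
import cv2, numpy as np
s=r.get_state(); print({k:s[k] for k in ('time_s','tcp_pos','eef_rot','gripper_width')})
for n in ('top','scene','wrist'):
    m=camera_model(n); im=capture(n); cv2.imwrite(f'pics/{n}0.png',im[:,:,::-1])
    R=cv2.Rodrigues(np.array(m['rvec'],float))[0]; print(n,np.round(m['camera_matrix'],1).tolist(),'pos',np.round(-R.T@np.ravel(m['tvec']),3),np.round(R,2).tolist())
E
```

```text
{'time_s': 0.0, 'tcp_pos': array([0.20505255, 0.64259006, 0.23663273]), 'eef_rot': array([ 1.79904542e+02, -9.02190692e-03, -1.77017705e+01]), 'gripper_width': 0.08783834760052929}
top [[484.0, 0.0, 320.4], [0.0, 484.0, 199.8], [0.0, 0.0, 1.0]] pos [ 0.515 -0.277  1.032] [[0.01, -1.0, -0.02], [-1.0, -0.01, -0.08], [0.08, 0.02, -1.0]]
scene [[450.1, 0.0, 317.7], [0.0, 450.1, 202.5], [0.0, 0.0, 1.0]] pos [ 0.094 -0.564  0.731] [[0.51, -0.86, -0.01], [-0.63, -0.37, -0.68], [0.58, 0.36, -0.73]]
wrist [[314.3, 0.0, 324.2], [0.0, 314.3, 205.5], [0.0, 0.0, 1.0]] pos [0.271 0.621 0.384] [[-0.3, -0.95, 0.0], [-0.92, 0.29, 0.26], [-0.25, 0.08, -0.96]]
```

View pics/top0.png

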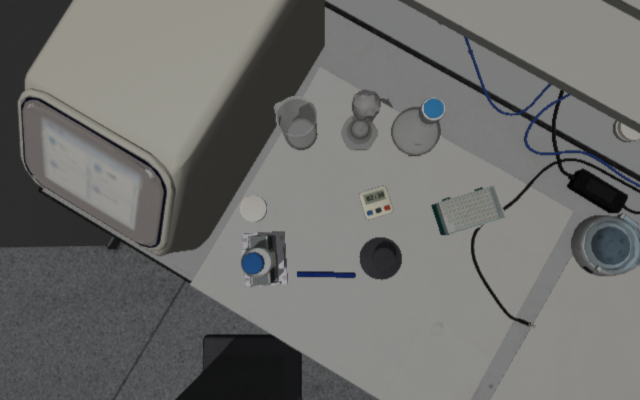

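View pics/scene0.png

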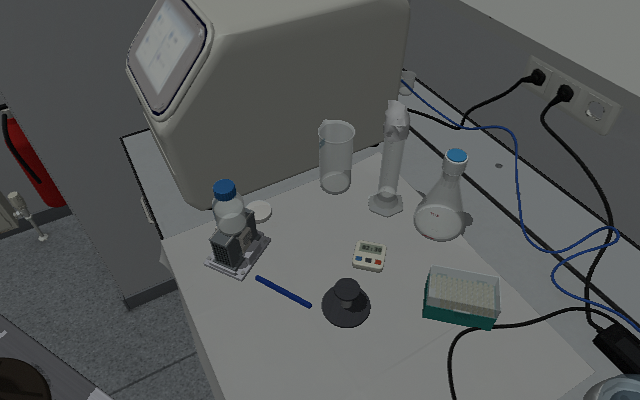

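The top view shows the blue cap at about (252,264), with the dock around (265,260). The stand is at about (380,257), the marker at (326,274), the petri dish at (253,208) and the timer at (376,203). The scene view shows the cap at (225,188), the stand top at (347,288) and the dock at (238,253). Next I'll take measurements.

```bash
cat > h.py <<'E'
from plant import r, capture, camera_model
import cv2, numpy as np
def cam(n):
    m=camera_model(n); R=cv2.Rodrigues(np.array(m['rvec'],float))[0]; t=np.ravel(m['tvec']).astype(float)
    return np.array(m['camera_matrix'],float),R,t
def ray(c,px):
    K,R,t=c; d=R.T@np.linalg.solve(K,[px[0],px[1],1.]); return -R.T@t,d
def onz(c,px,z):
    o,d=ray(c,px); return o+d*(z-o[2])/d[2]
def cross(rays):
    A=sum(np.eye(3)-np.outer(d,d)/(d@d) for o,d in rays); b=sum((np.eye(3)-np.outer(d,d)/(d@d))@o for o,d in rays)
    return np.linalg.solve(A,b)
def proj(c,p):
    K,R,t=c; q=K@(R@np.array(p,float)+t); return q[:2]/q[2]
def blobs(mask,amin=20):
    n,l,st,ce=cv2.connectedComponentsWithStats(mask.astype(np.uint8)); return [(st[i].tolist(),np.round(ce[i],1).tolist()) for i in range(1,n) if st[i][4]>=amin]
E
python3 - <<'E'
from h import *
for n in ('top','scene'):
    im=cv2.imread(f'pics/{n}0.png'); h=cv2.cvtColor(im,cv2.COLOR_BGR2HSV)
    m=cv2.inRange(h,(100,150,60),(120,255,255)); c=cam(n)
    print(n,'blue',blobs(m,60))
    d=cv2.inRange(h,(0,0,0),(180,255,75)); d[:, :320]=0; d[:,430:]=0; d[:230]=0; d[330:]=0
    print(n,'dark',blobs(d,100))
im=cv2.imread('pics/top0.png')[180:310,215:415]; im2=cv2.imread('pics/scene0.png')[170:335,190:390]
cv2.imwrite('pics/crop1.png',cv2.resize(np.vstack([im[:, :],im2[:,:]]),None,fx=2,fy=2)) if 0 else None
a=cv2.resize(cv2.imread('pics/top0.png')[220:300,225:305],(400,400),interpolation=cv2.INTER_CUBIC)
b=cv2.resize(cv2.imread('pics/scene0.png')[180:280,195:295],(400,400),interpolation=cv2.INTER_CUBIC)
cv2.imwrite('pics/crop1.png',cv2.convertScaleAbs(np.hstack([a,b]),alpha=1.3))
E
```

```text
top blue [([469, 47, 32, 65, 98], [482.2, 82.0]), ([525, 95, 43, 60, 149], [541.9, 128.7]), ([424, 99, 19, 19, 268], [433.3, 107.9]), ([582, 152, 58, 35, 105], [606.8, 165.2]), ([242, 253, 21, 21, 338], [252.2, 262.9]), ([298, 272, 57, 5, 196], [327.0, 274.1])]
top dark [([360, 238, 42, 41, 1371], [380.4, 258.0])]
scene blue [([401, 80, 239, 252, 1102], [548.8, 225.4]), ([447, 149, 20, 13, 198], [456.5, 154.9]), ([213, 179, 22, 21, 303], [222.9, 187.6]), ([256, 275, 55, 33, 340], [283.1, 291.2])]
scene dark [([422, 273, 8, 46, 210], [425.8, 300.3]), ([322, 278, 49, 50, 1849], [345.7, 303.9])]
```

View pics/crop1.png

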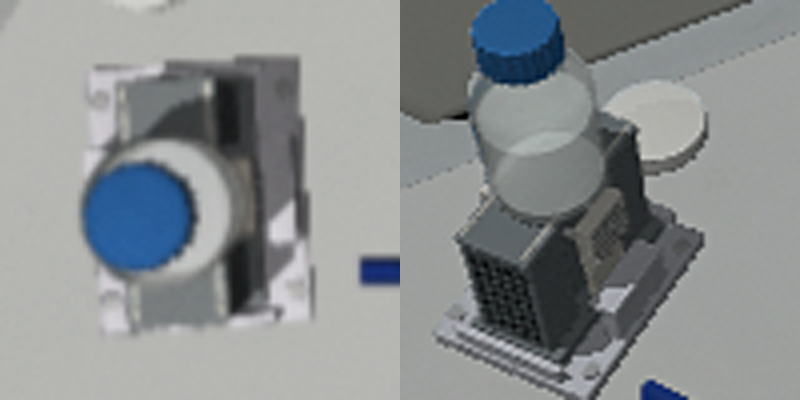

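The crop (top view on the left, scale 5, offset (225,220)) shows these corners:
- **Deck:** about (118,80), (215,79), (130,328) and (229,316).
- **Dock:** about (88,66), (298,56), (312,318) and (102,335).

Next I'll compute positions from these.

Run:
```python
from h import *
t=cam('top'); s=cam('scene')
f=lambda p:(225+p[0]/5-.4,220+p[1]/5-.4)
D=np.array([onz(t,f(p),.088) for p in [(118,80),(215,79),(229,316),(130,328)]]); K=np.array([onz(t,f(p),.010) for p in [(88,66),(298,56),(312,318),(102,335)]])
for n,Q in(('deck',D),('dock',K)):
    ax=(Q[0]+Q[1]-Q[2]-Q[3])/2; ay=(Q[0]+Q[3]-Q[1]-Q[2])/2
    print(n,Q.mean(0).round(4),'L',np.linalg.norm(ax).round(4),np.linalg.norm(ay).round(4),'yaw',np.degrees(np.arctan2(ax[1],ax[0])).round(1),np.degrees(np.arctan2(-ay[0],ay[1])).round(1))
# cap
print('cap z.19',onz(t,(252.2,262.9),.186), 'cross',cross([ray(t,(252.2,262.9)),ray(s,(222.9,187.6))]))
print('stand foot bbox ctr', onz(t,(380.5,258),.004))
# stand top ellipse in scene/top
for n in('top','scene'):
    im=cv2.imread(f'pics/{n}0.png'); u,v=proj(cam(n),onz(t,(380.5,258),.0)+[0,0,.06]); print(n,u,v)
a=[cv2.resize(cv2.imread(f'pics/{n}0.png')[y:y+60,x:x+60],(400,400),interpolation=cv2.INTER_CUBIC) for n,x,y in(('top',350,228),('scene',316,272))]
cv2.imwrite('pics/crop2.png',cv2.convertScaleAbs(np.hstack(a),alpha=2.5))
print('marker',onz(t,(298,274),.01),onz(t,(355,274),.01),'petri',onz(t,(253,208),.015),'timer',onz(t,(376,203),.02))
```

```text
deck [ 0.4776 -0.1429  0.088 ] L 0.0937 0.0382 yaw 4.1 4.2
dock [ 0.4776 -0.1431  0.01  ] L 0.1111 0.0886 yaw 4.0 4.1
cap z.19 [ 0.47579299 -0.14469333  0.186     ] cross [ 0.47531714 -0.14446361  0.18957679]
stand foot bbox ctr [ 0.47969494 -0.38688632  0.004     ]
top 383.7431608032773 259.0611725085999
scene 347.5328794525622 289.2223363121519
marker [ 0.44534274 -0.21375904  0.01      ] [ 0.44629287 -0.33294746  0.01      ] petri [ 0.58290034 -0.11753608  0.015     ] timer [ 0.59454306 -0.37618288  0.02      ]
```

View pics/crop2.png

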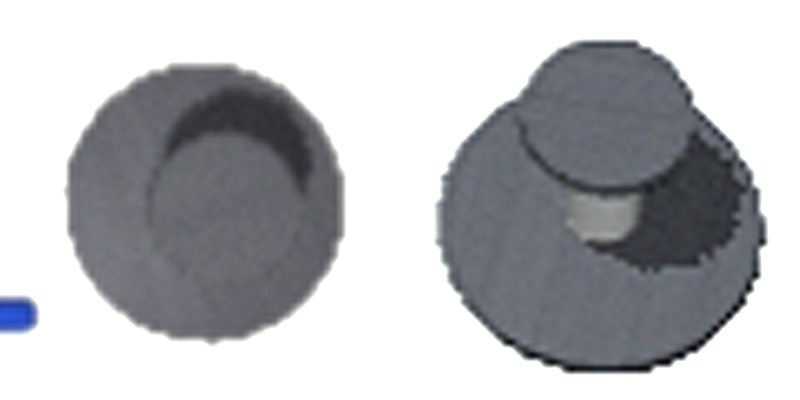

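The stand disc centre in the top view is at about (383.7,259.2), which agrees with the foot projection. Before crossing to the dock I'll check where the big analyser's nearest corners are, using top (160,245) and scene (145,125).

Run:
```python
from h import *
t=cam('top'); s=cam('scene')
P=cross([ray(t,(158,246)),ray(s,(147,127))]); print('screen low near corner',P.round(3),proj(t,P),proj(s,P))
for p in [(24,150),(24,100),(165,190)]: print(p,[onz(t,p,z)[:2].round(3).tolist() for z in(.2,.4,.6)])
print('scene base',[onz(s,p,0.0).round(3)[:2].tolist() for p in[(190,200),(205,207),(300,190)]])
print('top edge',[onz(t,p,z).round(3)[:2].tolist() for p in[(170,250),(240,200)] for z in(0,.1,.3)])
st=r.get_state(); yaw=np.radians(st['eef_rot'][2]); d=np.array([.4755,-.1446])-st['tcp_pos'][:2]
x=np.array([np.cos(yaw),np.sin(yaw)]); y=np.array([np.sin(yaw),-np.cos(yaw)]); print('tool shift mm',d@x*1000,d@y*1000)
```

```text
screen low near corner [0.494 0.011 0.245] [151.02964321 252.31703224] [155.86612742 127.2436746 ]
(24, 150) [[0.67, 0.259], [0.633, 0.13], [0.596, 0.001]]
(24, 100) [[0.76, 0.264], [0.701, 0.134], [0.642, 0.004]]
(165, 190) [[0.601, 0.007], [0.58, -0.061], [0.56, -0.129]]
scene base [[0.54, 0.043], [0.541, -0.0], [0.691, -0.154]]
top edge [[0.493, 0.06], [0.495, 0.028], [0.499, -0.038], [0.601, -0.087], [0.593, -0.105], [0.576, -0.142]]
tool shift mm 496.98104249946545 667.8459965069184
```

View pics/wrist0.png

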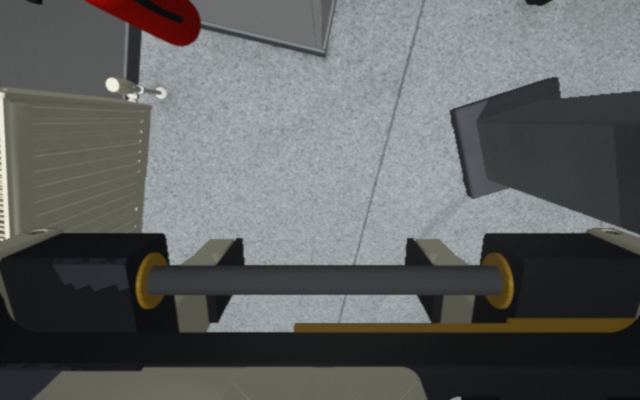

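The wrist view shows only the open fingers over the floor, with nothing in the way. The analyser's nearest corner is at about (0.49, 0.01), so I'll swing in on a small radius with the camera side turned towards the robot.

>>> {"op": "drive_tool", "data": {"increments": [[[1,0.2,0.2,0,0.03],[1,0.4,0.4,0,0.06],[1,0.6,0.6,0,0.09],[1,0.75,0.8,0,0.12],[1,0.9,1.0,0,0.1465]]]}}

```text
time_s: 0.78
tcp_pos: [0.2719, 0.4947, 0.2373]
eef_rot: [180.0, -0.0, -70.8]
contact_force: [0.4, -0.1, -0.0]
gripper_width: 0.0873
gripper_force: 0.0
```

>>> {"op": "drive_tool", "data": {"increments": [[[1,0.2,-0.02,0,0.03],[1,0.4,-0.05,0,0.06],[1,0.6,-0.08,0,0.09],[1,0.8,-0.1,0,0.12],[1,1.0,-0.12,0,0.1465]]]}}

```text
time_s: 1.4
tcp_pos: [0.3255, 0.3868, 0.2374]
eef_rot: [180.0, -0.0, -123.5]
contact_force: [-0.3, 0.1, 0.7]
gripper_width: 0.0879
gripper_force: 0.0
```

>>> {"op": "drive_tool", "data": {"increments": [[[1,0.11,-0.18,0,0.03],[1,0.22,-0.36,0,0.06],[1,0.33,-0.54,0,0.09],[1,0.45,-0.72,0,0.12],[1,0.56,-0.9,0,0.1465]]]}}

```text
time_s: 2.02
tcp_pos: [0.3791, 0.2713, 0.2375]
eef_rot: [-180.0, -0.0, -176.2]
contact_force: [1.2, -0.1, 0.3]
gripper_width: 0.0878
gripper_force: 0.0
```

>>> {"op": "drive_tool", "data": {"increments": [[[1,-0.03,-0.33,0,0],[1,-0.07,-0.67,0,0],[1,-0.1,-1.0,0,0]]]}}

```text
time_s: 2.4
tcp_pos: [0.3994, 0.1522, 0.2375]
eef_rot: [180.0, 0.0, -175.9]
contact_force: [-0.2, -0.3, 0.4]
gripper_width: 0.0874
gripper_force: 0.0
```

>>> {"op": "drive_tool", "data": {"increments": [[[1,-0.03,-0.33,0,0],[1,-0.07,-0.67,0,0],[1,-0.1,-1.0,0,0]]]}}

```text
time_s: 2.78
tcp_pos: [0.4199, 0.0333, 0.2376]
eef_rot: [180.0, 0.0, -175.9]
contact_force: [0.5, -0.2, 0.1]
gripper_width: 0.0878
gripper_force: 0.0
```

>>> {"op": "drive_tool", "data": {"increments": [[[1,0,-0.33,0,0],[1,0,-0.67,0,0],[1,0,-1.0,0,0],[1,0,-1.0,0,0]]]}}

```text
time_s: 3.28
tcp_pos: [0.4282, -0.087, 0.2373]
eef_rot: [-180.0, -0.0, -176.1]
contact_force: [0.9, 0.2, 0.1]
gripper_width: 0.0877
gripper_force: 0.0
```

>>> {"op": "drive_tool", "data": {"increments": [[[1,-0.18,-0.25,0,0],[1,-0.36,-0.507,0,0],[1,-0.36,-0.507,0,0]]]}}

```text
time_s: 3.65
tcp_pos: [0.4769, -0.1433, 0.2369]
eef_rot: [-180.0, -0.1, -176.0]
contact_force: [0.4, 0.3, 0.1]
gripper_width: 0.0876
gripper_force: 0.0
```

Run:
```python
from h import *
st=r.get_state(); c=cam('wrist'); im=capture('wrist')[:,:,::-1].copy(); cv2.imwrite('pics/w1.png',im)
print(st['tcp_pos'].round(4),st['eef_rot'].round(1))
h=cv2.cvtColor(im,cv2.COLOR_BGR2HSV); m=cv2.inRange(h,(100,150,40),(120,255,255))
for b in blobs(m,200): print(b)
print(proj(c,(.4755,-.1446,.193)),proj(c,(.4755,-.1446,.17)))
```

```text
[ 0.4769 -0.1433  0.2369] [-1.80e+02 -1.00e-01 -1.76e+02]
([166, 140, 104, 15, 829], [217.7, 147.2])
([295, 200, 55, 59, 2494], [322.4, 229.0])
[323.33346096 232.66595065] [323.4144378 221.5489175]
```

View pics/w1.png

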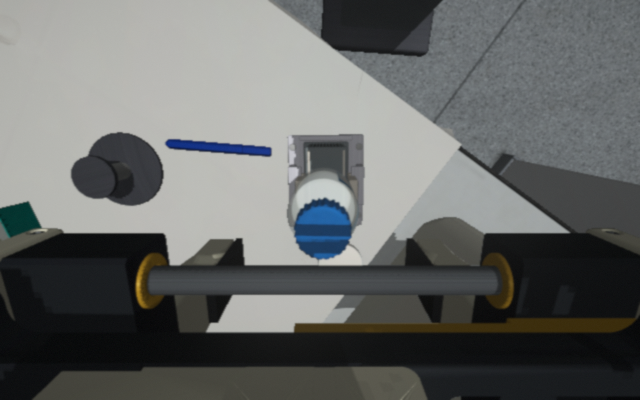

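The cap is centred at (322,229), within a few pixels of where my estimate projects, and the stand disc is at about (97,177). I'll descend and grip the cap.

>>> {"op": "drive_tool", "data": {"increments": [[[1,0,0,0.2,0],[1,0,0,0.4,0],[1,0,0,0.515,0],[1,0,0,0.515,0]]]}}

```text
time_s: 4.2
tcp_pos: [0.4753, -0.1421, 0.1753]
eef_rot: [180.0, -0.1, -175.9]
contact_force: [0.5, -0.3, -0.7]
gripper_width: 0.0876
gripper_force: 0.0
```

>>> {"op": "drive_tool", "data": {"increments": [[[-1,0,0,0,0],[-1,0,0,0,0],[-1,0,0,0,0],[-1,0,0,0,0],[-1,0,0,0,0]]], "squeeze": 25}}

```text
time_s: 4.82
tcp_pos: [0.476, -0.1427, 0.1758]
eef_rot: [180.0, 0.0, -175.9]
contact_force: [-0.4, 0.2, -0.0]
gripper_width: 0.0435
gripper_force: 0.0
```

>>> {"op": "drive_tool", "data": {"increments": [[[-1,0,0,0,0],[-1,0,0,0,0],[-1,0,0,0,0],[-1,0,0,0,0]]]}}

```text
time_s: 5.32
tcp_pos: [0.476, -0.1427, 0.1758]
eef_rot: [-180.0, 0.0, -175.9]
contact_force: [-0.1, -0.7, 0.5]
gripper_width: 0.0366
gripper_force: 24.9
```

>>> {"op": "drive_tool", "data": {"increments": [[[-1,0,0,-0.08,0],[-1,0,0,-0.16,0],[-1,0,0,-0.25,0],[-1,0,0,-0.25,0]]]}}

```text
time_s: 5.82
tcp_pos: [0.4767, -0.1426, 0.207]
eef_rot: [-180.0, 0.1, -175.9]
contact_force: [-0.1, 0.7, -3.4]
gripper_width: 0.0367
gripper_force: 24.9
```

>>> {"op": "drive_tool", "data": {"increments": [[[-1,0.01,-0.2,0,0],[-1,0.02,-0.45,0,0],[-1,0.04,-0.73,0,0],[-1,0.05,-1.0,0,0]]]}}

```text
time_s: 6.32
tcp_pos: [0.4783, -0.2637, 0.2055]
eef_rot: [180.0, -0.0, -175.9]
contact_force: [1.3, 0.6, -3.0]
gripper_width: 0.0366
gripper_force: 24.9
```

>>> {"op": "drive_tool", "data": {"increments": [[[-1,0.01,-0.27,0,0],[-1,0.03,-0.55,0,0],[-1,0.05,-0.8,0,0],[-1,0.06,-1.0,0,0],[-1,0.06,-1.0,0,0]]]}}

```text
time_s: 6.95
tcp_pos: [0.4795, -0.3842, 0.2048]
eef_rot: [180.0, -0.1, -176.0]
contact_force: [0.1, -0.4, -3.2]
gripper_width: 0.037
gripper_force: 24.9
```

Run:
```python
from h import *
st=r.get_state(); print(st['tcp_pos'].round(4),st['eef_rot'].round(1))
a=capture('scene')[:,:,::-1]; b=capture('top')[:,:,::-1]; cw=cam('wrist'); w=capture('wrist')[:,:,::-1]
for n,i in(('s2',a),('t2',b),('w2',w)): cv2.imwrite(f'pics/{n}.png',i)
s=cv2.resize(a[190:340,270:420],(400,400),interpolation=cv2.INTER_CUBIC); 
w=cv2.resize(w[60:310,200:450],(400,400))
cv2.imwrite('pics/c3.png',cv2.convertScaleAbs(np.hstack([s,w]),alpha=1.8))
S=cam('scene'); p=st['tcp_pos']; off=p[2]-.1758
for z in(.088,.158): q=[p[0]-.001,p[1]-.001,z+off]; print(z,((proj(S,q)-[270,190])*400/150).round(0),((proj(cw,q)-[200,60])*1.6+[400,0]).round(0))
q=[.4797,-.387,.06]; print('stand',((proj(S,q)-[270,190])*400/150).round(0),((proj(cw,q)-[200,60])*1.6+[400,0]).round(0))
```

```text
[ 0.4795 -0.3842  0.2048] [ 1.80e+02 -1.00e-01 -1.76e+02]
0.088 [207. 214.] [595. 245.]
0.158 [211. 144.] [594. 302.]
stand [206. 264.] [592. 220.]
```

View pics/c3.png

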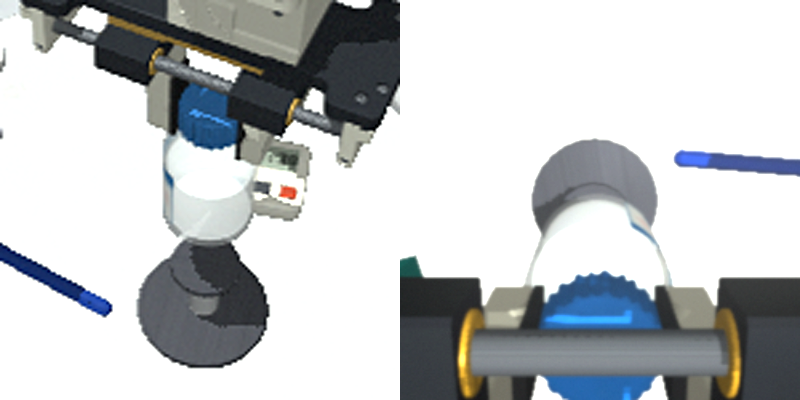

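The bottle hangs upright over the stand: in the scene crop its foot centre is at about (208,215) and the disc centre at about (206,264). I'll shift it a couple of millimetres and lower it.

>>> {"op": "drive_tool", "data": {"increments": [[[-1,0,-0.02,0.12,0],[-1,0,-0.02,0.24,0],[-1,0,-0.02,0.35,0],[-1,0,-0.02,0.43,0],[-1,0,-0.02,0.43,0]]]}}

```text
time_s: 7.72
tcp_pos: [0.4796, -0.3851, 0.153]
eef_rot: [179.9, -0.1, -175.9]
contact_force: [-0.8, -0.3, -2.8]
gripper_width: 0.0366
gripper_force: 24.9
```

>>> {"op": "drive_tool", "data": {"increments": [[[-1,0,0,0.01,0],[-1,0,0,0.02,0],[-1,0,0,0.02,0]]]}}

```text
time_s: 8.1
tcp_pos: [0.4802, -0.3855, 0.152]
eef_rot: [-180.0, 0.0, -175.9]
contact_force: [-0.4, 0.7, -1.4]
gripper_width: 0.0362
gripper_force: 24.9
```

>>> {"op": "drive_tool", "data": {"increments": [[[-1,0,0,0.01,0],[-1,0,0,0.015,0],[-1,0,0,0.015,0]]]}}

```text
time_s: 8.48
tcp_pos: [0.4801, -0.3854, 0.1499]
eef_rot: [180.0, -0.0, -175.9]
contact_force: [-0.1, 0.8, -2.1]
gripper_width: 0.0363
gripper_force: 24.9
```

>>> {"op": "drive_tool", "data": {"increments": [[[-1,0,0,0.008,0],[-1,0,0,0.016,0],[-1,0,0,0.016,0]]]}}

```text
time_s: 8.85
tcp_pos: [0.4801, -0.3854, 0.1479]
eef_rot: [180.0, -0.0, -175.9]
contact_force: [-0.0, -0.4, -2.9]
gripper_width: 0.0365
gripper_force: 24.9
```

>>> {"op": "drive_tool", "data": {"increments": [[[-1,0,0,0.006,0],[-1,0,0,0.012,0],[-1,0,0,0.012,0]]]}}

```text
time_s: 9.22
tcp_pos: [0.4804, -0.3856, 0.1477]
eef_rot: [-179.9, 0.1, -175.9]
contact_force: [-1.6, 1.3, 4.2]
gripper_width: 0.0368
gripper_force: 24.9
```

>>> {"op": "drive_tool", "data": {"increments": [[[0,0,0,0,0],[0,0,0,0,0],[0.6,0,0,0,0],[1,0,0,0,0],[1,0,0,0,0]]]}}

```text
time_s: 9.85
tcp_pos: [0.4801, -0.3854, 0.1465]
eef_rot: [180.0, -0.0, -175.9]
contact_force: [-1.4, 0.4, 1.4]
gripper_width: 0.0684
gripper_force: 0.0
```

>>> {"op": "drive_tool", "data": {"increments": [[[1,0,0,-0.1,0],[1,0,0,-0.3,0],[1,0,0,-0.6,0],[1,0,0,-0.9,0],[1,0,0,-0.9,0]]]}}

```text
time_s: 10.48
tcp_pos: [0.4815, -0.3864, 0.2591]
eef_rot: [-179.8, 0.3, -175.9]
contact_force: [-0.6, 0.2, -0.5]
gripper_width: 0.0877
gripper_force: 0.0
```

Run:
```python
from h import *
st=r.get_state(); print(st['time_s'],st['tcp_pos'].round(4),st['gripper_width'])
a=capture('scene')[:,:,::-1]; w=capture('wrist')[:,:,::-1]; S=cam('scene'); W=cam('wrist')
h=cv2.cvtColor(w,cv2.COLOR_BGR2HSV); bw=blobs(cv2.inRange(h,(100,150,40),(120,255,255)),200)
h=cv2.cvtColor(a,cv2.COLOR_BGR2HSV); bs=[b for b in blobs(cv2.inRange(h,(100,150,60),(120,255,255)),60) if 300<b[1][0]<400]
print(bw,bs)
for q in([.4797,-.387,.165],[.4797,-.387,.15]): print(proj(W,q),proj(S,q))
s=cv2.resize(a[190:340,270:420],(400,400),interpolation=cv2.INTER_CUBIC); w=cv2.resize(w,(640,400))
cv2.imwrite('pics/c4.png',cv2.convertScaleAbs(np.hstack([s,w[:, 120:520]]),alpha=1.8))
```

```text
10.475 [ 0.4815 -0.3864  0.2591] 0.08771684517397388
[([301, 186, 45, 46, 1606], [323.5, 208.8])] [([338, 243, 24, 25, 480], [349.4, 255.3])]
[322.87419    213.10894273] [350.01369944 252.49230352]
[322.94826288 207.92791712] [349.60751487 258.2017138 ]
```

View pics/c4.png

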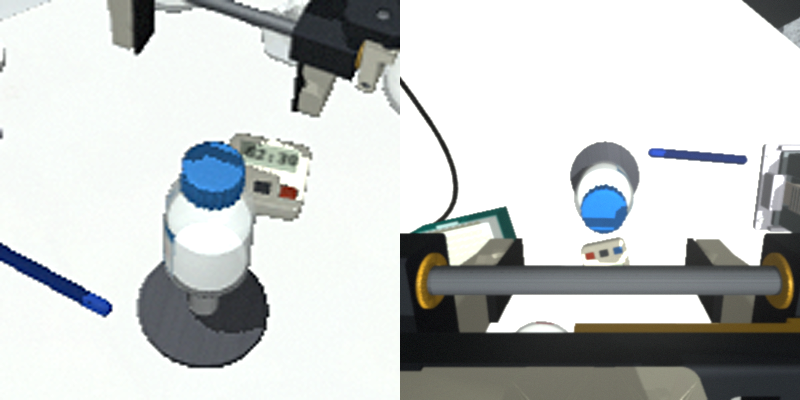

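The bottle stands upright on the stand, with its cap in the wrist view at (323.5,209) within about 2 mm of centre. Now back to the cassette.

>>> {"op": "drive_tool", "data": {"increments": [[[1,-0.02,0.33,0,0],[1,-0.04,0.67,0,0],[1,-0.06,1.0,0,0]]]}}

```text
time_s: 10.95
tcp_pos: [0.478, -0.2639, 0.2535]
eef_rot: [180.0, -0.1, -175.9]
contact_force: [1.0, 0.1, 0.3]
gripper_width: 0.0871
gripper_force: 0.0
```

>>> {"op": "drive_tool", "data": {"increments": [[[1,-0.02,0.33,0,0],[1,-0.04,0.67,0,0],[1,-0.06,1.0,0,0],[1,-0.06,1.0,0,0]]]}}

```text
time_s: 11.45
tcp_pos: [0.4768, -0.143, 0.2541]
eef_rot: [180.0, -0.1, -175.7]
contact_force: [0.5, -1.0, -0.1]
gripper_width: 0.0878
gripper_force: 0.0
```

Run:
```python
from h import *
st=r.get_state(); print(st['time_s'],st['tcp_pos'].round(4),st['eef_rot'].round(2))
W=cam('wrist'); w=capture('wrist')[:,:,::-1]; t=capture('top')[:,:,::-1]; cv2.imwrite('pics/w5.png',w); cv2.imwrite('pics/t5.png',t)
c=w[110:260,250:400]; cv2.imwrite('pics/c5.png',cv2.convertScaleAbs(cv2.resize(c,(600,600),interpolation=cv2.INTER_CUBIC),alpha=1.3))
y=np.radians(4.1); X=np.array([np.cos(y),np.sin(y),0]); Y=np.array([-X[1],X[0],0])
for a,b in((-1,-1),(-1,1),(1,1),(1,-1)): print(a,b,((proj(W,np.array([.4776,-.1429,.088])+X*a*.048+Y*b*.02)-[250,110])*4).round())
```

```text
11.45 [ 0.4768 -0.143   0.2541] [ 1.7998e+02 -5.0000e-02 -1.7574e+02]
-1 -1 [218. 143.]
-1 1 [381. 143.]
1 1 [374. 510.]
1 -1 [223. 510.]
```

View pics/c5.png

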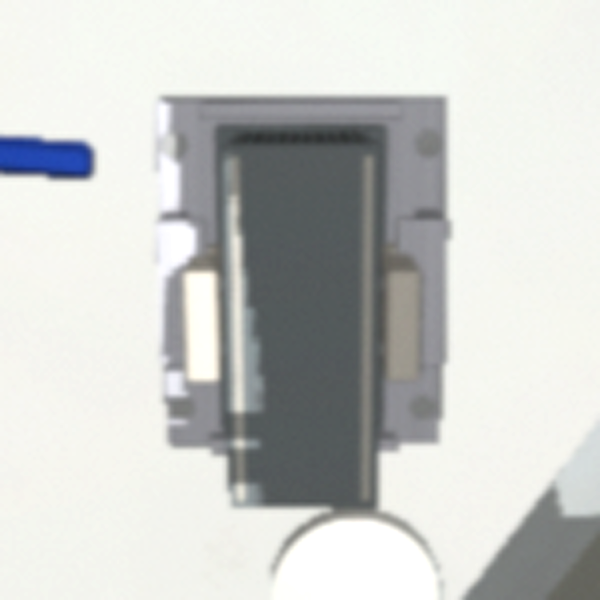

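The deck is centred at columns 301–302 against the predicted 299, so it's within 1 mm and the yaw is right. The catch pads sit at (202,325) and (404,325). I'll descend over the catches.

>>> {"op": "drive_tool", "data": {"increments": [[[1,0,0.005,0.3,0],[1,0,0.01,0.65,0],[1,0,0.01,0.95,0],[1,0,0.01,0.95,0]]]}}

```text
time_s: 12.05
tcp_pos: [0.4751, -0.1448, 0.138]
eef_rot: [180.0, -0.4, -176.0]
contact_force: [-0.4, -0.7, 0.5]
gripper_width: 0.0879
gripper_force: 0.0
```

>>> {"op": "drive_tool", "data": {"increments": [[[1,0,0,0.15,0],[1,0,0,0.3,0],[1,0,0,0.5,0],[1,0,0,0.67,0],[1,0,0,0.67,0]]]}}

```text
time_s: 12.68
tcp_pos: [0.4772, -0.1444, 0.0604]
eef_rot: [-180.0, -0.1, -175.9]
contact_force: [0.2, -0.7, 0.6]
gripper_width: 0.0878
gripper_force: 0.0
```

Run:
```python
from h import *
p=[]
for i in range(6): s=r.get_state(); p.append(s['tcp_pos']); capture('top') 
print(np.round(p,4),np.mean(p,0).round(4),s['contact_force'],s['eef_rot'])
```

```text
[[ 0.4772 -0.1444  0.0604]
 [ 0.4779 -0.1443  0.0611]
 [ 0.4782 -0.1442  0.0615]
 [ 0.4784 -0.1441  0.0617]
 [ 0.4783 -0.144   0.0616]
 [ 0.4782 -0.1439  0.0615]] [ 0.478  -0.1441  0.0613] [-1.73958857  0.25058537 -0.25298867] [-1.79992019e+02  1.17883506e-01 -1.75910999e+02]
```

>>> {"op": "drive_tool", "data": {"increments": [[[1,0,0.01,0.02,0],[0.6,0,0.01,0.02,0],[-1,0,0.01,0.02,0],[-1,0,0.01,0.02,0],[-1,0,0.01,0.02,0]]], "squeeze": 30}}

```text
time_s: 13.6
tcp_pos: [0.4772, -0.1426, 0.0579]
eef_rot: [-180.0, 0.0, -175.9]
contact_force: [-0.2, 1.9, 0.7]
gripper_width: 0.053
gripper_force: 4.2
```

>>> {"op": "drive_tool", "data": {"increments": [[[-1,0,0,0,0],[-1,0,0,0,0],[-1,0,0,0,0],[-1,0,0,0,0],[-1,0,0,0,0]]]}}

```text
time_s: 14.22
tcp_pos: [0.4773, -0.1424, 0.0583]
eef_rot: [180.0, 0.0, -175.9]
contact_force: [-2.3, 1.1, 7.3]
gripper_width: 0.0414
gripper_force: 30.0
```

>>> {"op": "drive_tool", "data": {"increments": [[[-1,0,0,-0.02,0],[-1,0,0,-0.04,0],[-1,0,0,-0.07,0],[-1,0,0,-0.1,0],[-1,0,0,-0.1,0]]]}}

```text
time_s: 14.85
tcp_pos: [0.4774, -0.1426, 0.0701]
eef_rot: [180.0, 0.0, -175.9]
contact_force: [0.6, 0.1, -3.6]
gripper_width: 0.041
gripper_force: 30.0
```

>>> {"op": "drive_tool", "data": {"increments": [[[-1,0,0,-0.12,0],[-1,0,0,-0.28,0],[-1,0,0,-0.46,0],[-1,0,0,-0.62,0],[-1,0,0,-0.74,0]]]}}

```text
time_s: 15.48
tcp_pos: [0.4774, -0.1426, 0.1603]
eef_rot: [-180.0, 0.1, -175.9]
contact_force: [-0.3, 0.2, -3.6]
gripper_width: 0.0413
gripper_force: 30.0
```

>>> {"op": "drive_tool", "data": {"increments": [[[-1,0,0,0,0],[-1,0,0,0,0],[-1,0,0,0,0],[-1,0,0,0,0]]]}}

```text
time_s: 15.98
tcp_pos: [0.4769, -0.1426, 0.158]
eef_rot: [180.0, -0.1, -175.9]
contact_force: [0.7, 0.2, -2.0]
gripper_width: 0.0409
gripper_force: 30.0
```

Run:
```python
from h import *
st=r.get_state(); print(st['time_s'],st['tcp_pos'].round(4),st['gripper_width'],st['gripper_force'])
a=capture('scene')[:,:,::-1]; cv2.imwrite('pics/s6.png',cv2.convertScaleAbs(cv2.resize(a[120:345,150:450],(800,600),interpolation=cv2.INTER_CUBIC),alpha=1.5))
```

```text
15.975 [ 0.4769 -0.1426  0.158 ] 0.04086552521590089 29.986950159072876
```

View pics/s6.png

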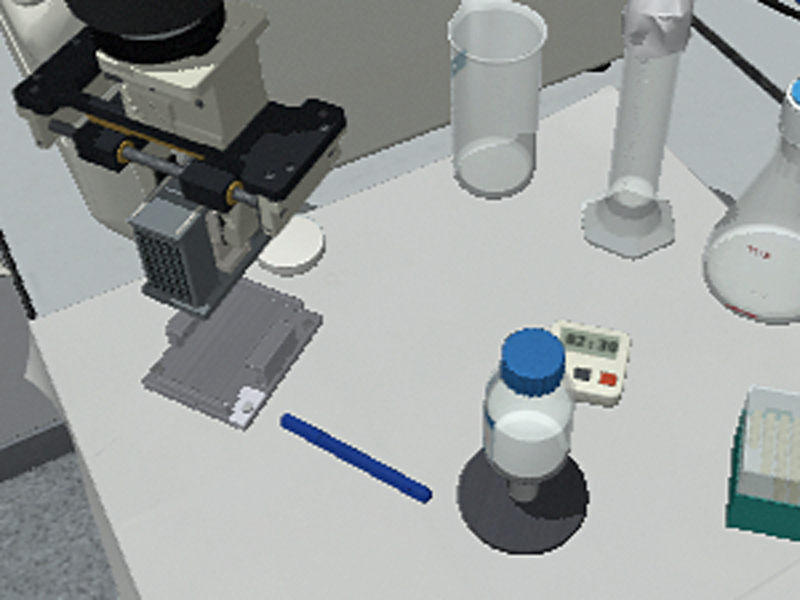

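The cassette is held level about 10 cm above the empty dock, at around (190,240) in the picture. The bottle stands upright on the stand at (525,420), and the other things on the bench haven't moved. I'll hand the job in.

```bash
python3 -c "
from plant import job
print(job.close_job())"
```

```text
the job is handed in; nothing more can be done
None
```

The bottle stands released, upright and within about 2 mm of the stand's centre; the cassette is held level by its pressed catches about 10 cm above the dock, nothing else was moved, and the job was handed in at about 16 s (no verdict was returned).

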